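# Load a bonding press and set its lever to float

### The job

Load the little bonding press: push the carrier, with the heat sink standing on it, in under the raised head until it is fully home against the back stop. Then push the ball-knobbed lever away from you, over its stiff detent, until it clicks into the float notch and stays there by itself, so that the weighted head rests on the heat sink under its own weight alone.

Things in the scene. Friction and masses are not known exactly. Their poses are not given: they have to be found in the camera images.
- bonding_press: Fixed grey C-frame press, 165 mm high. Origin on the bench under the middle of its head; x points into the press (column at the back), y left, z up. Base plate 14 mm thick, x = -120 to +75 mm, 100 mm wide; guide rails along x at y = +-34 mm, up to z = 22 mm; front face of the back stop at x = +35 mm. Lever on the right (-y) side.
- carrier_tab (a point): Middle of the robot-side face of the carrier's upright aluminium push tab (60 mm wide, z = 20 to 50 mm; this point z = 38 mm). The carrier is a loose black plate 147 x 60 x 6 mm between the rails, 1.5 mm play each side; it slides with 1 to 3 N. It starts 20 to 42 mm short of home. Home, back end on the back stop: this point at x = -112 mm, y = 0 in the press's frame. Axes as the press's.
- heat_sink_mid (a point): Centre of the loose black finned heat sink, 30 x 50 x 22 mm, 55 g, standing on a copper plate at the back end of the carrier between four low steel pins; 33 mm above the bench. With the carrier home it is straight under the head.
- lever_knob (a point): Centre of the lever's black ball knob, 32 mm across, 115 mm from the pivot. The lever (9 mm rod) swings in an upright plane along the press's x, 62 mm to the right of the middle of the press. Knob height 233 mm above the bench at the start, 240 mm at the top, 219 mm in the float notch.
- lever_pivot (a point): Centre of the lever's pivot, in the lever's plane: x = -8, y = -62, z = 125 mm in the press's frame. Its axis lies along the press's y.
- press_lever (a joint): Lever angle, rad. 0: at rest on its stop, leaning 0.35 rad from upright to the robot side, head raised. Grows as the knob is pushed along the press's +x; the head comes down with it. A spring (1 to 2 N at the knob) returns it to 0. At 0.5 the detent begins: it stiffens to about 12 N at 0.55, eases off to nothing at 0.84, then snaps on into the float notch at 0.96 (also the end stop) and stays.
- press_head (a joint): How far the head is down, m: 0 raised (its rubber face 66 mm above the bench), 0.022 resting on the heat sink on the carrier, 0.036 at most with nothing under it. It weighs about 0.55 kg and slides freely; a finger on the lever's shaft lifts it.

How it is judged:
By the outcome, as a careful person would: the job done as asked, in the order asked, and still so for the second after the job is handed in, with the robot touching nothing.
It also fails if it takes over 48 s, if anything falls off the work surface, if the arm or the gripper's body presses on something with over 40 N, if the wrist force passes 120 N, or if a joint passes its speed limit or range.

### The arm

A 7-joint arm with a two-finger parallel gripper is mounted at the origin on a cart in front of the work surface, level with it; the furniture and walls round the work are solid. World frame = base frame: x ahead of the robot, y to its left, z up, the work surface at z = 0. Lengths are in mm, angles in degrees, forces in N, time in s.
With the tool pointing down it reaches from about 400 to 900 mm from the base axis. Payload 5.5 kg.
Tool frame: the origin (TCP) lies on the centre line of the jaws, within the pads' length; the fingertips stand 11 mm ahead of it and the grasp point (between the pads) lies 8 mm behind it (robot.tcp_to_tips is the z of the fingertips in the tool frame, in mm); z points along the fingers, y is the line along which they close (so a half turn about z gives the same grasp; the last joint's range is limited). The gripper opens to 85 mm and grips with 20 to 120 N. Pads are 22 mm wide; open, the fingers measure 114 mm over their backs; the gripper's body (76 mm by 85 mm) begins 54 mm behind the grasp point. The pads swing forward as they close: fully open they stand 13 mm farther back than shut.
Start: joints at [-60.894, 28.699, -24.465, 88.831, 12.651, 65.22, -12.049], TCP at [157.497, 630.63, 242.31] pointing down, gripper open.
Joint ranges: [-164.97, 164.97], [-17.58, 116.51], [-87.97, 89.64], [11.32, 138.91], [-80.73, 260.73], [10.89, 115.49], [-147.41, 147.41]. Speed limits (degrees/s): [147.25, 147.25, 180, 180, 180, 180, 180].

### API

Orientations are given as [roll, pitch, yaw] about the fixed x, y, z axes, in that order (R = Rz(yaw) Ry(pitch) Rx(roll)).
In Python, from cell import robot gives the robot as it stands. The module is installed in compiled form; this text tells all that it offers.
- The arm moves only by the tool step_arm, never from a script. Its argument "steps" is a list that holds one entry, the list of rows, each a list of 5 numbers: the shift along the tool's x, y, z in mm, then the turn about the tool's z in degrees, then the finger opening in mm, from 0 to 85.4. In form: [[[tx, ty, tz, turn, fingers], ...]]. A call has 1 to 12 rows; each row shifts and turns the commanded pose from where the row before left it, along the tool's axes as they then stand; what a row does not reach is not made up. A row lasts 1/10 s, in which the tool goes at most 50 mm and 8.59 degrees, less where a joint would pass 70% of its speed; a pose out of reach is approached as far as the arm can. A call with a gripper value outside its range is refused whole. The fingers move at their own pace and stop on an object; "squeeze" is the grip in N (left out, the last holds). Time passes only in rows, so rows that do not move let the fingers close. It gives the time, the measured TCP pose, the force, the opening and the grip force at its end, in the units of the state.
- robot.get_obs(): the state, without advancing time (a new reading comes with each control period).
- robot.camera(name): name is "scene" or "top" or "wrist"; returns the picture (400x640x3 uint8, red, green, blue); there is no depth.
- robot.get_calibration(name): a dict with "vfov" (degrees; the focal length in pixels is half the picture's height over the tangent of half this angle, whatever the lens; pixels are square), "cx", "cy" (the principal point, pixels), "R" (3x3) and "t" (3): a world point X has camera coordinates R X + t; the wrist camera has in their place "mount" (4x4, takes a point from camera to tool coordinates, whose origin is the TCP and whose axes are the flange's). Camera axes: x right, y down, z forward; pixel columns grow to the right and rows downward; lengths in mm; the calibration is good to about 2 mm. The wrist camera is an equidistant fisheye: a pixel r from the principal point sees the ray r / f radians off the axis. A picture is of the moment at which its call begins: read the wrist's pose just before it. get_calibration takes no time and is no camera call.
- robot.close_job(): hands the job in; it is judged then, once.
The state is a dict: "time": time; "q": joint angles; "joint_velocities": joint speeds; "effort": joint torques, N m; "position": TCP position; "orientation": TCP orientation; "wrist_force": force on the tool from outside, world axes, zero at the start; "torque": the same for the moment, N m; "gripper_width": finger opening in mm; "grasp_force": force on a finger pad.
Only numpy, scipy, OpenCV 4.12 (cv2) and the standard library are available. Lean on these libraries where they do the work, as an engineer would, in place of code of your own. Each camera call takes 0.05 s, during which the arm holds its last target. There are 200 camera calls.

## Working session

There is one attempt and no reset: what is moved stays moved. The work goes in short steps, Python scripts to look and compute and a tool call to move; the robot and the scene stay as the last step left them, time stands still between calls to the robot, and variables do not carry over. Pictures are saved under pics/ and viewed, at most 10 in all, crops included, and the job is handed in when it is done.

Besides the shell and the picture viewer there is one more tool, called as a command line: name --argument value ..., lists and objects as JSON in quotes. step_arm: Moves the arm, as the interface text tells. Its arguments: {"type":"object","properties":{"steps":{"type":"array"},"squeeze":{"type":"number"}},"required":["steps"]}

```bash
mkdir -p pics
python3 - <<'E'
from cell import robot
import cv2,numpy as np
o=robot.get_obs();print(o['position'],o['orientation'],o['time'],o['gripper_width'],robot.tcp_to_tips)
for n in('scene','top'):
    c=robot.get_calibration(n);print(n,c)
    cv2.imwrite(f'pics/{n}0.png',robot.camera(n)[:,:,::-1])
print(robot.get_calibration('wrist'))
E
```

```text
[157.39416451 629.9382792  241.25318103] [-1.79885611e+02 -3.74656907e-03  1.65978387e+02] 0.0 85.50726432890086 11.0
scene {'vfov': 44.71707826587695, 'cx': 314.8873456141732, 'cy': 194.54467367009283, 'R': array([[ 0.69406639, -0.71972295, -0.01645392],
       [-0.55255057, -0.51792422, -0.65302555],
       [ 0.46147559,  0.46233471, -0.75715711]]), 't': array([-155.85412842,  503.99633022,  623.58417845])}
top {'vfov': 48.33452700545353, 'cx': 319.98710708295175, 'cy': 200.75788111780454, 'R': array([[ 0.02262093, -0.99909482,  0.03602533],
       [-0.98781536, -0.02788644, -0.15311162],
       [ 0.15397765, -0.03212285, -0.98755203]]), 't': array([237.74683729, 532.18863144, 916.52028233])}
{'vfov': 65.70646984690485, 'cx': 318.60495372481586, 'cy': 200.3456485870282, 'mount': array([[-4.76105349e-04, -9.64774358e-01, -2.63078338e-01,
         6.68406001e+01],
       [ 9.99998610e-01, -8.79782537e-04,  1.41663866e-03,
         3.92361791e-01],
       [-1.59818838e-03, -2.63077297e-01,  9.64773435e-01,
        -1.31815200e+02],
       [ 0.00000000e+00,  0.00000000e+00,  0.00000000e+00,
         1.00000000e+00]])}
```

View pics/scene0.png

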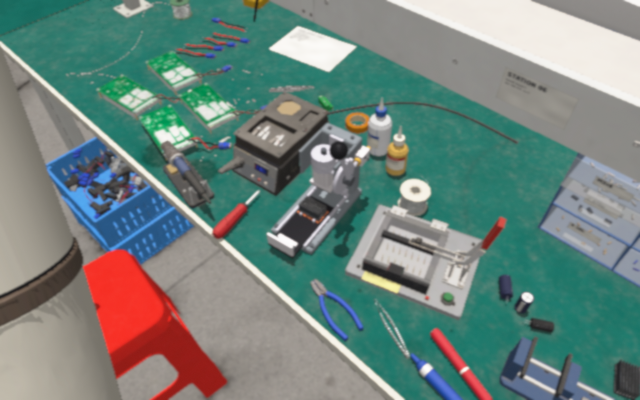

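View pics/top0.png

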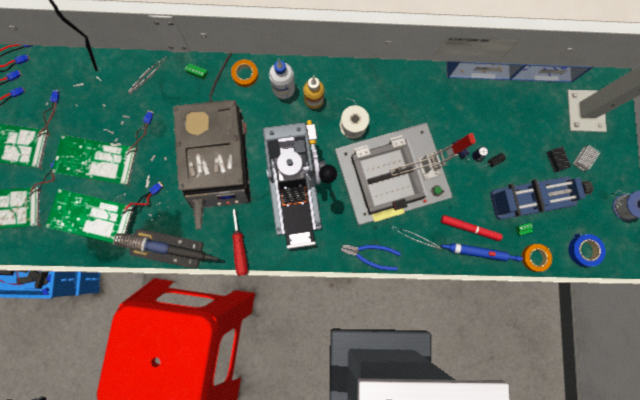

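The press is at about (292,180) in top and (320,190) in scene. The knob is at (328,173) in top and (339,150) in scene. I'll enlarge both.

Run:
```python
import cv2,numpy as np
a=cv2.imread('pics/top0.png')[110:260,250:350];b=cv2.imread('pics/scene0.png')[125:265,260:380]
a=cv2.resize(a,(400,600),interpolation=3);b=cv2.resize(b,(400,467),interpolation=3)
b=cv2.copyMakeBorder(b,0,133,0,0,0)
cv2.imwrite('pics/crop0.png',np.hstack([a,b]))
```

```text
(no output)
```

View pics/crop0.png

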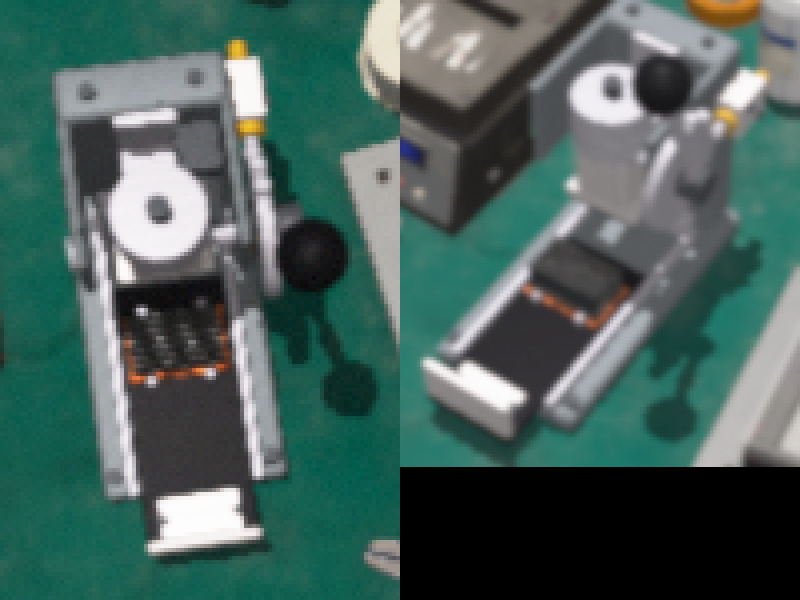

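```bash
cat > h.py <<'E'
from cell import robot
import cv2,numpy as np
from scipy.optimize import least_squares
def proj(n,X):
    c=robot.get_calibration(n);f=200/np.tan(np.radians(c['vfov']/2))
    p=c['R']@np.array(X,float)+c['t'];return np.array([c['cx'],c['cy']])+f*p[:2]/p[2]
def back(n,uv,z):
    c=robot.get_calibration(n);f=200/np.tan(np.radians(c['vfov']/2))
    d=c['R'].T@np.array([(uv[0]-c['cx'])/f,(uv[1]-c['cy'])/f,1]);o=-c['R'].T@c['t']
    return o+d*(z-o[2])/d[2]
def T(P,X):
    c,s=np.cos(P[2]),np.sin(P[2]);return np.array([P[0]+c*X[0]-s*X[1],P[1]+s*X[0]+c*X[1],X[2]])
def inv(P,W):
    c,s=np.cos(P[2]),np.sin(P[2]);d=W[:2]-P[:2];return np.array([c*d[0]+s*d[1],-s*d[0]+c*d[1],W[2]])
E
python3 - <<'E'
from h import *
t=lambda u,v:(250+u/4-.4,110+v/4-.4)
s=lambda u,v:(260+(u-400)*.3-.35,125+v*.3-.35)
F=[('top',t(108,496),(-120,50,14)),('top',t(287,473),(-120,-50,14)),('top',t(313,256),(-47.4,-62,233)),
('scene',s(662,85),(-47.4,-62,233)),('scene',s(550,424),(-120,-50,14)),('top',t(92,92+0),None)]
F=F[:5]
r=least_squares(lambda P:np.concatenate([proj(n,T(P,X))-uv for n,uv,X in F]),[520,300,0])
P=r.x;print(P[:2],np.degrees(P[2]),r.fun.reshape(-1,2).round(1))
np.save('P.npy',P)
for n,uv,z in[('top',t(148,547),50),('top',t(266,536),50),('top',t(148,555),20),('scene',s(425,360),50),('scene',s(522,405),50),('scene',s(515,436),20)]:
    w=back(n,uv,z);print(n,w.round(),inv(P,w).round())
for X in[(-8,-62,125),(-112,0,38)]:print(T(P,X).round())
E
```

```text
[579.37494121 312.3864548 ] 7.053324793037587 [[-2.2  0.4]
 [-0.9  1.7]
 [ 0.1  1.6]
 [-0.1  0.3]
 [ 4.6 -1.3]]
top [426. 319.  50.] [-151.   25.   50.]
top [434. 258.  50.] [-151.  -36.   50.]
top [424. 320.  20.] [-154.   26.   20.]
scene [424. 318.  50.] [-154.   24.   50.]
scene [440. 255.  50.] [-145.  -40.   50.]
scene [436. 258.  20.] [-149.  -36.   20.]
[579. 250. 125.]
[468. 299.  38.]
```

step_arm --steps '[[[0,0,0,-7,30],[0,0,0,-7,30],[0,0,0,-7,30],[-14,-31,0,0,30],[-14,-31,0,0,30],[-14,-31,0,0,30],[-14,-31,0,0,30],[-14,-31,0,0,30],[-14,-31,0,0,30],[-14,-31,0,0,30],[-14,-31,0,0,30],[-14,-31,0,0,30]]]'

```text
time: 1.3
position: [316.9, 367.5, 242.0]
orientation: [-180.0, -0.0, -173.0]
wrist_force: [-0.0, -0.6, -0.3]
gripper_width: 29.9
grasp_force: 0.0
```

step_arm --steps '[[[-16,-31,0,0,30],[-16,-31,0,0,30],[-16,-31,0,0,30],[0,0,0,0,30],[0,0,0,0,30]]]'

```text
time: 1.8
position: [375.5, 281.8, 242.1]
orientation: [-180.0, -0.0, -173.2]
wrist_force: [0.2, 1.0, 0.5]
gripper_width: 29.9
grasp_force: 0.0
```

Run:
```python
from h import *
o=robot.get_obs();print(o['position'],o['orientation'],o['time'],o['gripper_width'],o['wrist_force'])
np.savez('w1.npz',p=o['position'],r=o['orientation'])
w=robot.camera('wrist')[:,:,::-1];cv2.imwrite('pics/w1s.png',w)
cv2.imwrite('pics/w1.png',cv2.resize(w,(800,500),interpolation=3))
```

```text
[375.52454912 281.82843673 242.06716626] [-1.79993987e+02 -3.43908286e-02 -1.73158544e+02] 1.8 29.870366790637885 [0.2281004  1.00235448 0.47839764]
```

View pics/w1.png

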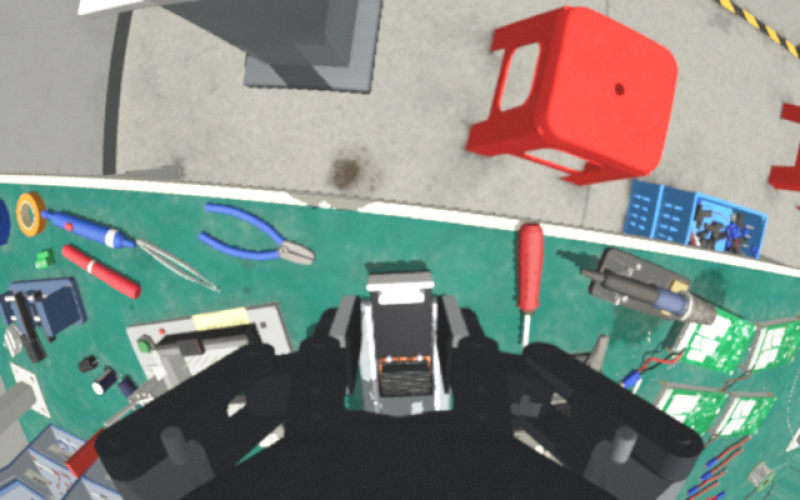

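The tab spans about (368–433, 272–290) in this view. I'll enlarge it to read the edges.

Run:
```python
import cv2
a=cv2.imread('pics/w1s.png')[205:335,265:375]
cv2.imwrite('pics/w1c.png',cv2.resize(a,None,fx=4.6,fy=4.6,interpolation=3))
```

```text
(no output)
```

View pics/w1c.png

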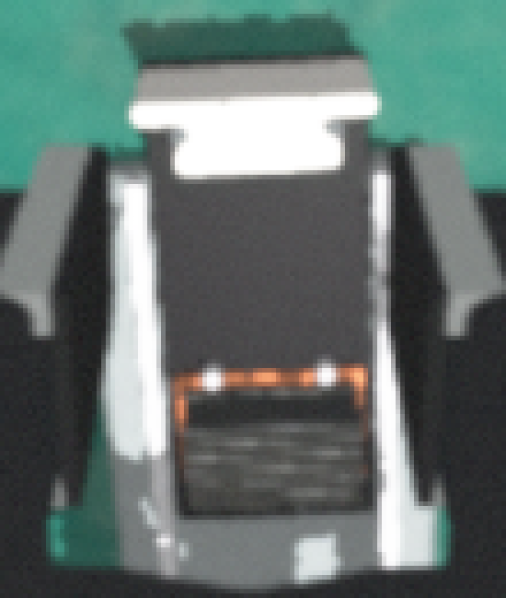

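```bash
cat >> h.py <<'E'
from scipy.spatial.transform import Rotation as Ro
def wback(uv,z,p,r):
    c=robot.get_calibration('wrist');f=200/np.tan(np.radians(c['vfov']/2))
    d=np.array([uv[0]-c['cx'],uv[1]-c['cy']]);th=np.hypot(*d)/f;d=d/np.hypot(*d)
    v=np.array([*(np.sin(th)*d),np.cos(th)]);M=c['mount'];R=Ro.from_euler('xyz',r,degrees=True).as_matrix()
    o=R@M[:3,3]+p;v=R@M[:3,:3]@v;return o+v*(z-o[2])/v[2]
E
python3 - <<'E'
from h import *
d=np.load('w1.npz');P=np.load('P.npy')
for nm,u,v,z in[('tabTL',132,100,50),('tabTR',378,93,50),('tabBL',140,68,20),('tabBR',365,58,20),('railL1',150,190,22),('railL2',163,420,22),('railR1',372,180,22),('railR2',380,420,22),('baseL',108,160,14)]:
    w=wback((265+u/4.6-.4,205+v/4.6-.4),z,d['p'],d['r']);print(nm,w.round(1),inv(P,w).round(1))
E
```

```text
tabTL [430.1 260.9  50. ] [-154.4  -32.8   50. ]
tabTR [421.3 319.8  50. ] [-155.9   26.8   50. ]
tabBL [432.1 260.9  20. ] [-152.4  -33.    20. ]
tabBR [422.4 319.2  20. ] [-154.9   26.    20. ]
railL1 [465.8 266.9  22. ] [-118.4  -31.2   22. ]
railL2 [538.7 277.3  22. ] [-44.7 -29.8  22. ]
railR1 [455.8 325.8  22. ] [-121.    28.5   22. ]
railR2 [531.5 339.9  22. ] [-44.1  33.2  22. ]
baseL [461.8 254.4  14. ] [-123.8  -43.1   14. ]
```

step_arm --steps '[[[0,0,40,-1.7,20],[0,0,40,0,20],[0,0,40,0,20],[0,0,40,0,20],[0,0,30,0,20],[0,0,11,0,20],[-15,0,0,0,20],[-10,0,0,0,20],[0,0,0,0,20]]]'

```text
time: 2.75
position: [402.2, 287.9, 42.4]
orientation: [179.9, 0.2, -171.3]
wrist_force: [0.3, 1.1, -0.6]
gripper_width: 19.7
grasp_force: 0.0
```

step_arm --steps '[[[-4,0,0,0,20],[-4,0,0,0,20],[-4,0,0,0,20],[-4,0,0,0,20],[-4,0,0,0,20],[0,0,0,0,20]]]'

```text
time: 3.35
position: [419.1, 289.4, 41.2]
orientation: [-180.0, -0.1, -171.3]
wrist_force: [-3.4, 0.2, 2.3]
gripper_width: 19.9
grasp_force: 1.6
```

step_arm --steps '[[[-3,0,0,0,20],[-3,0,0,0,20],[-3,0,0,0,20],[-3,0,0,0,20],[-3,0,0,0,20],[-3,0,0,0,20],[-3,0,0,0,20],[-3,0,0,0,20]]]'

```text
time: 4.15
position: [441.4, 293.0, 41.1]
orientation: [-180.0, -0.2, -171.2]
wrist_force: [-6.2, -0.1, 7.2]
gripper_width: 19.8
grasp_force: 3.7
```

step_arm --steps '[[[-1.5,0,0,0,20],[-1.5,0,0,0,20],[-1.5,0,0,0,20],[-1.5,0,0,0,20]]]'

```text
time: 4.55
position: [447.0, 293.9, 41.1]
orientation: [-180.0, -0.2, -171.2]
wrist_force: [-7.0, -0.8, 6.0]
gripper_width: 20.0
grasp_force: 3.9
```

step_arm --steps '[[[-1.5,0,0,0,20],[-1.5,0,0,0,20],[-1.5,0,0,0,20]]]'

```text
time: 4.85
position: [451.7, 294.6, 41.1]
orientation: [-180.0, -0.2, -171.2]
wrist_force: [-6.8, 0.1, 6.4]
gripper_width: 20.2
grasp_force: 3.7
```

step_arm --steps '[[[-1.5,0,0,0,20],[-1,0,0,0,20],[-1,0,0,0,20]]]'

```text
time: 5.15
position: [455.1, 295.1, 41.1]
orientation: [-180.0, -0.2, -171.2]
wrist_force: [-7.6, -0.6, 6.6]
gripper_width: 20.0
grasp_force: 3.8
```

Run:
```python
from h import *
b=robot.camera('scene')[125:265,260:380,::-1];a=robot.camera('top')[110:260,250:350,::-1]
a=cv2.resize(a,(400,600),interpolation=3);b=cv2.resize(b,(400,467),interpolation=3)
b=cv2.copyMakeBorder(b,0,133,0,0,0)
cv2.imwrite('pics/crop1.png',np.hstack([a,b]))
```

```text
(no output)
```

View pics/crop1.png

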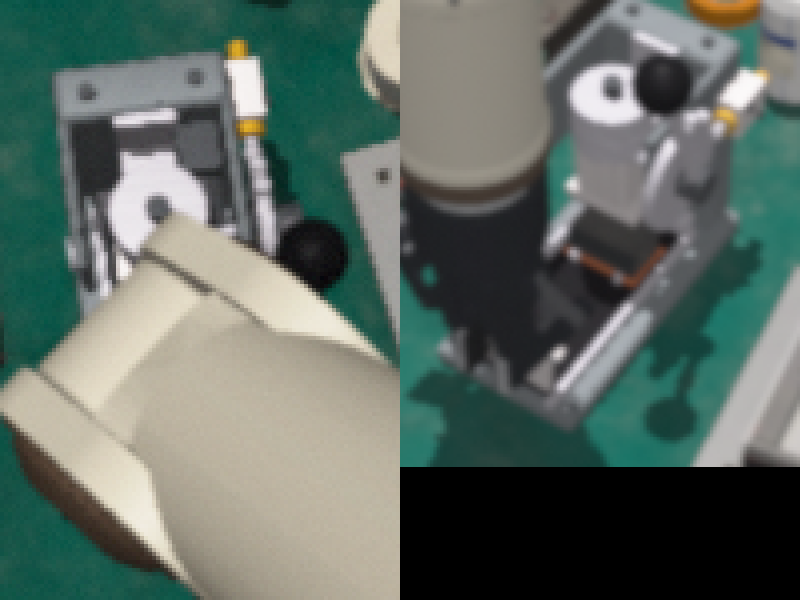

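The carrier and heat sink move in properly: the sink is now at about (625,250) in the crop, just short of under the head. I'll keep going to the stop.

step_arm --steps '[[[-1,0,0,0,20],[-1,0,0,0,20],[-1,0,0,0,20]]]'

```text
time: 5.55
position: [456.2, 295.3, 40.9]
orientation: [-179.9, -0.4, -171.2]
wrist_force: [-13.9, -2.1, 11.6]
gripper_width: 20.2
grasp_force: 6.9
```

step_arm --steps '[[[-1,0,0,0,20],[-1,0,0,0,20],[0,0,0,0,20]]]'

```text
time: 5.85
position: [456.3, 295.4, 40.6]
orientation: [-179.9, -0.6, -171.2]
wrist_force: [-16.1, -2.1, 12.4]
gripper_width: 20.0
grasp_force: 7.9
```

step_arm --steps '[[[3,0,0,0,20],[10,0,0,0,20],[25,0,0,0,20],[25,0,0,0,0],[0,0,-45,0,0],[0,0,-45,0,0],[0,0,-45,0,0],[0,0,-45,0,0],[0,0,-7,0,0],[0,0,0,0,0]]]'

```text
time: 6.85
position: [401.6, 286.8, 230.2]
orientation: [179.9, 0.3, -171.4]
wrist_force: [0.0, -0.7, -1.2]
gripper_width: 0.1
grasp_force: 0.0
```

Run:
```python
from h import *
o=robot.get_obs();print(o['position'],o['orientation'],o['gripper_width'],o['wrist_force'])
k={'top':(250+313/4-.4,110+256/4-.4),'scene':(260+262*.3-.35,125+85*.3-.35)}
r=least_squares(lambda X:np.concatenate([proj(n,X)-k[n] for n in k]),[530,245,233]);print(r.x,r.fun)
X=r.x
y=np.radians(o['orientation'][2]);d=X-o['position']
print('tool xy to knob',np.cos(y)*d[0]+np.sin(y)*d[1],np.sin(y)*d[0]-np.cos(y)*d[1])
P=np.array([577.7,313.8,np.radians(8.7)]);print(T(P,(-47.4,-62,233)))
w=robot.camera('wrist')[:,:,::-1];s=robot.camera('top')[:,:,::-1]
cv2.imwrite('pics/w2.png',np.hstack([w[150:380,200:440],s[100:330,230:470]]).repeat(1,0))
i=cv2.imread('pics/w2.png');cv2.imwrite('pics/w2.png',cv2.resize(i,None,fx=1.65,fy=1.65,interpolation=3))
```

```text
[401.62084042 286.76278303 230.21592724] [ 179.91285204    0.29787553 -171.38039301] 0.05128977245724513 [ 0.01962135 -0.71687851 -1.16827633]
[542.22008795 245.69358667 231.95290513] [-0.32951072  0.4112735   0.49750849 -0.12710617]
tool xy to knob -132.8560081365495 -61.677454526500725
[540.22356062 245.34361614 233.        ]
```

View pics/w2.png

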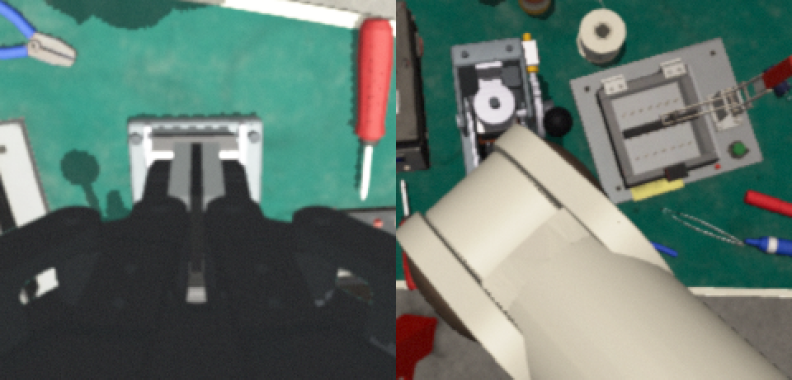

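step_arm --steps '[[[0,-31,0,0,0],[0,-31,6,0,0],[-30,0,0,0,0],[-30,0,0,0,0],[-20,0,0,0,0],[-10,0,0,0,0],[-5,0,0,0,0],[-5,0,0,0,0],[-5,0,0,0,0],[-5,0,0,0,0],[-5,0,0,0,0],[0,0,0,0,0]]]'

```text
time: 8.15
position: [523.4, 242.7, 222.6]
orientation: [180.0, 0.0, -171.3]
wrist_force: [-2.0, -0.3, 1.1]
gripper_width: -0.1
grasp_force: 0.7
```

step_arm --steps '[[[-5,0,0,0,0],[-5,0,0,0,0],[-5,0,0,0,0],[-5,0,0,0,0],[-5,0,0,0,0],[-5,0,0,0,0]]]'

```text
time: 8.75
position: [553.3, 246.9, 222.2]
orientation: [180.0, -0.0, -171.3]
wrist_force: [-3.3, 0.2, 2.6]
gripper_width: 0.3
grasp_force: 1.5
```

step_arm --steps '[[[-4,0,0,0,0],[-4,0,0,0,0],[-4,0,0,0,0],[-3,0,0,0,0],[-3,0,0,0,0]]]'

```text
time: 9.25
position: [570.8, 249.7, 222.3]
orientation: [180.0, -0.0, -171.3]
wrist_force: [-2.9, 0.3, 1.5]
gripper_width: 0.1
grasp_force: 1.4
```

step_arm --steps '[[[-3,0,0,0,0],[-3,0,0,0,0],[-3,0,0,0,0],[-3,0,0,0,0]]]'

```text
time: 9.65
position: [579.1, 251.3, 222.1]
orientation: [-179.9, -0.4, -171.3]
wrist_force: [-14.4, -3.1, 9.8]
gripper_width: -0.0
grasp_force: 7.6
```

step_arm --steps '[[[-3,0,0,0,0],[-3,0,0,0,0],[-3,0,0,0,0],[-3,0,0,0,0]]]'

```text
time: 10.05
position: [591.0, 253.2, 220.5]
orientation: [-180.0, -0.4, -171.2]
wrist_force: [-9.2, 0.2, -2.3]
gripper_width: -0.1
grasp_force: 4.3
```

step_arm --steps '[[[-3,0,0,0,0],[-3,0,0,0,0],[-3,0,0,0,0],[-3,0,0,0,0]]]'

```text
time: 10.45
position: [604.3, 254.2, 219.9]
orientation: [-179.9, -0.3, -171.3]
wrist_force: [-3.4, -0.5, -2.9]
gripper_width: 0.3
grasp_force: 1.6
```

step_arm --steps '[[[-3,0,0,0,0],[-3,0,0,0,0],[-3,0,0,0,0],[-2,0,0,0,0],[0,0,0,0,0]]]'

```text
time: 10.95
position: [617.7, 256.7, 222.7]
orientation: [180.0, 0.1, -171.3]
wrist_force: [0.4, 0.5, -0.4]
gripper_width: 0.4
grasp_force: 0.0
```

Contact force has dropped to zero, so the lever has snapped ahead. I'll retreat and verify.

step_arm --steps '[[[10,0,0,0,0],[30,0,0,0,0],[40,0,0,0,0],[40,0,0,0,0],[40,0,0,0,0],[40,0,0,0,0],[20,30,0,0,0],[0,45,0,0,0],[0,45,0,0,0],[0,45,0,0,0],[0,45,0,0,0],[0,0,0,0,0]]]'

```text
time: 12.15
position: [363.7, 437.9, 222.9]
orientation: [179.7, -0.0, -170.8]
wrist_force: [-0.8, 0.3, -0.2]
gripper_width: -0.3
grasp_force: 0.0
```

Run:
```python
from h import *
o=robot.get_obs();print(o['position'],o['time'],o['wrist_force'])
b=robot.camera('scene')[125:265,260:380,::-1];a=robot.camera('top')[110:260,250:350,::-1]
a=cv2.resize(a,(400,600),interpolation=3);b=cv2.resize(b,(400,467),interpolation=3)
b=cv2.copyMakeBorder(b,0,133,0,0,0)
cv2.imwrite('pics/crop2.png',np.hstack([a,b]))
P=np.array([577.7,313.8,np.radians(8.7)])
for X in[(58,-62,219),(-112,0,50)]:
    t=proj('top',T(P,X));s=proj('scene',T(P,X));print(X,(t-[250,110])*4,(s-[260,125])/.3+[400,0])
```

```text
[363.71502369 437.87767544 222.94998739] 12.15 [-0.82502284  0.33072071 -0.16020756]
(58, -62, 219) [278.06339868  35.83000934] [767.53150451  -9.48880383]
(-112, 0, 50) [190.80317003 468.43732167] [503.14861233 334.67734475]
```

View pics/crop2.png

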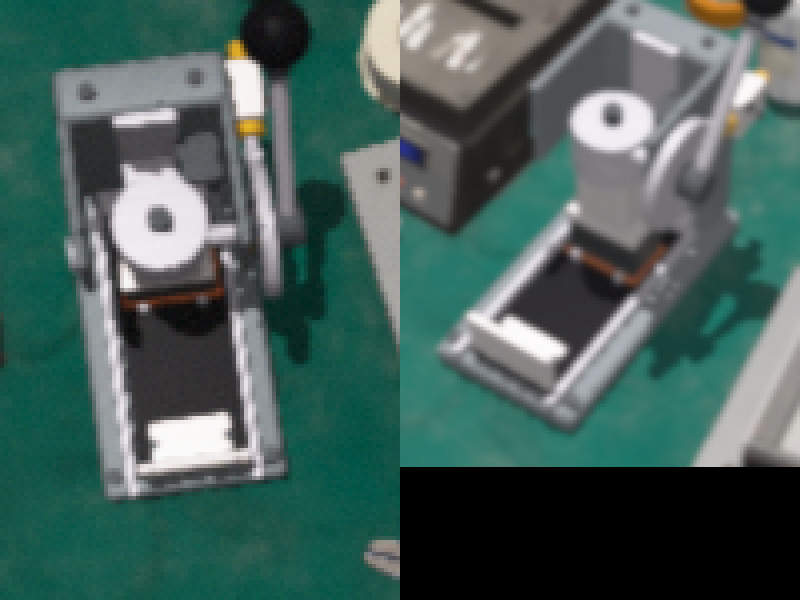

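The lever knob is at (276,33), against (278,36) predicted for the float notch. The tab edge is at about (193,468), against (191,468) predicted for home. The head is down on the heat sink and the arm is clear.

```bash
python3 -c "
from cell import robot
print(robot.close_job())"
```

```text
the job is handed in; nothing more can be done
None
```

The carrier is home against the back stop, the lever is in the float notch on its own, and the head rests on the heat sink; I handed the job in at about 12 s with the arm clear, and no verdict came back.

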